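# Load the analyser's reagent caddy

## Task

Load the grey caddy for the next analyser run: stand the capped round vial, the capped square bottle, the wide jar and the cuvette cartridge upright in the caddy, each down in the recess of its own shape and size. Set them down rather than dropping them, and leave the opened vial and the opened bottle (no caps) standing where they are.

Things in the scene. Friction and masses are not known exactly. Their poses are not given: they have to be found in the camera images.
- vial: Capped round amber glass vial, 30 mm diameter body (straight wall from 0 to 44 mm height), light grey flat cap 27 mm wide, 60 mm tall in all. Stands on the bench. Origin: centre of underside, z up.
- bottle: Capped square white bottle: body 36 x 36 mm and 52 mm tall, sides along its x and y, with a round light grey cap 32 mm wide on top, 69 mm tall in all. Stands on the bench. Origin: centre of underside, z up.
- jar: Wide round white jar, 42 mm diameter body up to 42 mm height, light grey lid 44 mm diameter above that, 56 mm tall in all. Stands on the bench. Origin: centre of underside, z up.
- cartridge: Upright beige oblong cuvette cartridge, 56 mm long (its x) x 24 mm wide (its y) x 58 mm tall (z), with a row of five dark slots on its top. Origin: centre of underside.
- opened_vial: Look-alike that stays: the same 30 mm amber vial body, but uncapped, with a narrow open neck 18 mm wide with a dark mouth; 57 mm tall. Origin: centre of underside.
- opened_bottle: Look-alike that stays: the same 36 mm square white bottle body, but uncapped, with a narrow open white neck 20 mm wide with a dark mouth; 61 mm tall. Origin: centre of underside.
- seat_vial: Seat for the vial: round recess 46 mm in diameter. Dark recess floor. Fixed grey block 84 x 84 x 16 mm, one of four (in any order, 88 mm apart) in the shallow grey caddy (184 mm square, 18 mm high, parallel to the blocks, fixed). Origin: centre of the block's underside, 4 mm above the bench; block top at 16 mm, recess floor at 4 mm above the origin; recess centred.
- seat_bottle: Seat for the square bottle: square recess 52 x 52 mm (x, y). Dark recess floor. Fixed grey block 84 x 84 x 16 mm, one of four (in any order, 88 mm apart) in the shallow grey caddy (184 mm square, 18 mm high, parallel to the blocks, fixed). Origin: centre of the block's underside, 4 mm above the bench; block top at 16 mm, recess floor at 4 mm above the origin; recess centred.
- seat_jar: Seat for the wide jar: round recess 60 mm in diameter. Dark recess floor. Fixed grey block 84 x 84 x 16 mm, one of four (in any order, 88 mm apart) in the shallow grey caddy (184 mm square, 18 mm high, parallel to the blocks, fixed). Origin: centre of the block's underside, 4 mm above the bench; block top at 16 mm, recess floor at 4 mm above the origin; recess centred.
- seat_cartridge: Seat for the cartridge: oblong recess 72 mm (x) by 40 mm (y). Dark recess floor. Fixed grey block 84 x 84 x 16 mm, one of four (in any order, 88 mm apart) in the shallow grey caddy (184 mm square, 18 mm high, parallel to the blocks, fixed). Origin: centre of the block's underside, 4 mm above the bench; block top at 16 mm, recess floor at 4 mm above the origin; recess centred.
Mind the look-alikes: they are no part of the job. Leave any purple look-alike of the jar alone.

How it is judged:
At the end, for the whole second after the job is handed in: Vial, bottle, jar and cartridge each stand still and upright (0.12 rad) on the floor of their own seat's recess (underside under 9 mm above the seat's underside, centre within 14 mm of its centre); the opened vial and bottle stand within 2 cm of their starts (z of vial in the frame of seat_vial between 0 and 0.009 m and horizontal distance between vial and seat_vial below 0.014 m and angle between each of vial, bottle, jar, cartridge, opened_vial, opened_bottle's own z axis and vertical below 0.12 rad and linear speed of each of vial, bottle, jar, cartridge below 0.02 m/s and z of bottle in the frame of seat_bottle between 0 and 0.009 m and horizontal distance between bottle and seat_bottle below 0.014 m and z of jar in the frame of seat_jar between 0 and 0.009 m and horizontal distance between jar and seat_jar below 0.014 m and z of cartridge in the frame of seat_cartridge between 0 and 0.009 m and horizontal distance between cartridge and seat_cartridge below 0.014 m and distance of each of opened_vial, opened_bottle from where it was at the start of the episode below 0.02 m); the robot touches nothing.
It fails at once if the opened vial or the opened bottle is shifted more than 2 cm or tipped over (distance of any of opened_vial, opened_bottle from where it was at the start of the episode above 0.02 m or angle between any of opened_vial, opened_bottle's own z axis and vertical above 0.5 rad).
It fails at once if the vial is dropped (falls free from more than about 3 cm) (contact force between the fingers and vial below 0.05 N and linear speed of vial above 0.8 m/s).
It fails at once if the bottle is dropped (falls free from more than about 3 cm) (contact force between the fingers and bottle below 0.05 N and linear speed of bottle above 0.8 m/s).
It fails at once if the jar is dropped (falls free from more than about 3 cm) (contact force between the fingers and jar below 0.05 N and linear speed of jar above 0.8 m/s).
It fails at once if the cartridge is dropped (falls free from more than about 3 cm) (contact force between the fingers and cartridge below 0.05 N and linear speed of cartridge above 0.8 m/s).
It also fails if it takes over 106 s, if anything falls off the work surface, if the arm or the gripper's body presses on something with over 40 N, if the wrist force passes 120 N, or if a joint passes its speed limit or range.

## Robot

A 6-joint arm with a two-finger parallel gripper is mounted at the origin on the work surface. World frame = base frame: x ahead of the robot, y to its left, z up, the work surface at z = 0. Lengths are in m, angles in rad, forces in N, time in s.
With the tool pointing down it reaches from about 0.25 to 0.775 m from the base axis. Payload 4 kg.
Tool frame: the origin (TCP) lies between the finger pads; the fingertips stand 11 mm ahead of it and the grasp point (between the pads) lies 8 mm behind it; z points along the fingers, y is the direction in which the jaws open and shut (so a half turn about z gives the same grasp; the last joint's range is limited). The gripper opens to 94 mm and grips with 3 to 60 N. Pads are 16 mm wide; open, the fingers measure 119 mm over their backs; the gripper's body (75 mm by 177 mm) begins 78 mm behind the grasp point.
Start: joints at [-0.103, 0.087, 1.371, -0, 1.684, -0.103], TCP at [0.55, -0, 0.217] pointing down, gripper open.
Joint ranges: [-3.1, 3.1], [-0.76, 2.03], [0.27, 2.55], [-1.08, 4.22], [0.17, 2.65], [-2.57, 2.57]. Speed limits (rad/s): [2.79, 2.79, 3.14, 3.14, 3.14, 3.14].

## Interface

Orientations are given as [roll, pitch, yaw] about the fixed x, y, z axes, in that order (R = Rz(yaw) Ry(pitch) Rx(roll)).
In Python, from bench import get_obs, cams, ticket gives the robot as it stands. The module is installed in compiled form; this text tells all that it offers.
- The arm moves only by the shell command python3 -m crank 'ROWS'. ROWS is JSON, a list of rows, each an object of numbers: "tx", "ty", "tz": the shift along the tool's x, y, z in cm; "twist": the turn about the tool's z in degrees; "grip": the opening, from 0 (shut) to 1 (fully open). In form: [{"tx": .., "ty": .., "tz": .., "twist": .., "grip": ..}, ...]. A call has 1 to 12 rows; each row shifts and turns the commanded pose from where the row before left it, along the tool's axes as they then stand; what a row does not reach is not made up. A row lasts 1/8 s, in which the tool goes at most 62.5 mm and 10.7 degrees, less where a joint would pass 70% of its speed; a pose out of reach is approached as far as the arm can. A call is refused whole if a number of a shift passes 6.25 or a number of a turn 10.7, either way. A call with a gripper value outside its range is refused whole. The fingers move at their own pace and stop on an object; the grip force is fixed at half the most. Time passes only in rows, so rows that do not move let the fingers close. It gives the time, the measured TCP pose, the force and the opening at its end, in the units of the state.
- get_obs(): the state, without advancing time (a new reading comes with each control period).
- cams.snapshot(name): name is "scene" or "side" or "wrist"; returns a dict with "frame" (480x640x3 uint8, red, green, blue), "intrinsics" (3x3 intrinsics, pixels), "R" (3x3) and "t" (3): a world point X has camera coordinates R X + t; the wrist camera has in their place "hand_eye" (4x4, takes a point from camera to tool coordinates, whose origin is the TCP and whose axes are the flange's). Camera axes: x right, y down, z forward; pixel columns grow to the right and rows downward; lengths in m; the calibration is good to about 2 mm. A picture is of the moment at which its call begins: read the wrist's pose just before it. There is no depth.
- ticket.close_job(): hands the job in, once; it reports no verdict.
Trained networks look in a picture, given as the dict that the camera call returned (one of the last four; its "shot" number tells which), for a name from the list of things; names that differ only in an ending like _2 or _b are one class to them, and where a whole thing is asked for, a point or a joint stands for the part that bears it (a point fixed in the world has none). Each returns a list of dicts, best first, with "conf" (0 to 1); they miss things now and then, are a little off and sometimes report something else, mostly with a low value. They report only what shows in the picture. A call takes as long as a camera call. They do not tell look-alikes from the thing itself.
- cams.outline_of(picture, query): "region" (480x640 bool, what is visible of it) and "centre" ([column, row] in pixels, amid what is visible of it).
The state is a dict: "time": time; "joint_positions": joint angles; "qvel": joint speeds; "joint_torque": joint torques, N m; "tool_pos": TCP position; "ee_rot": TCP orientation; "wrist_force": force on the tool from outside, world axes, zero at the start; "wrist_torque": the same for the moment, N m; "width": finger opening in m.
Only numpy, scipy, OpenCV 4.12 (cv2) and the standard library are available. Lean on these libraries where they do the work, as an engineer would, in place of code of your own. Each camera call takes 0.05 s, during which the arm holds its last target.

## Working session

There is one attempt and no reset: what is moved stays moved. The work goes in short steps, Python scripts to look and compute and a shell command to move; the robot and the scene stay as the last step left them, time stands still between calls to the robot, and variables do not carry over. Pictures are saved under pics/ and viewed, and the job is handed in when it is done.

```bash
mkdir -p pics
cat > h.py <<'E'
import numpy as np,cv2
from bench import get_obs,cams,ticket
def save(p,n): cv2.imwrite('pics/'+n,cv2.cvtColor(p['frame'],cv2.COLOR_RGB2BGR))
def ray(p,uv,z):
    K=np.array(p['intrinsics']);R=np.array(p['R']);t=np.array(p['t'])
    d=R.T@np.linalg.inv(K)@np.array([uv[0],uv[1],1.]);c=-R.T@t
    return c+d*(z-c[2])/d[2]
def proj(p,X):
    K=np.array(p['intrinsics']);q=K@(np.array(p['R'])@np.array(X)+np.array(p['t']));return q[:2]/q[2]
E
python3 - <<'E'
from h import *
np.set_printoptions(precision=4,suppress=True)
o=get_obs();print(o)
a=cams.snapshot('scene');save(a,'s1.png')
b=cams.snapshot('side');save(b,'d1.png')
w=cams.snapshot('wrist');save(w,'w1.png')
for p in(a,b):print(-np.array(p['R']).T@p['t'],p['R'][2])
print(w['hand_eye'])
for n in ['vial','bottle','jar','cartridge','opened_vial','opened_bottle','seat_vial','seat_bottle','seat_jar','seat_cartridge']:
  for k,p in(('scene',a),('side',b)):
    for r in cams.outline_of(p,n)[:3]: print(n,k,round(r['conf'],2),np.round(r['centre']),r['region'].sum(),ray(p,r['centre'],.02))
E
```

```text
{'time': 0.0, 'joint_positions': array([-0.1031,  0.0879,  1.3722,  0.    ,  1.6836, -0.1031]), 'qvel': array([ 0.0004, -0.001 , -0.0004, -0.0026, -0.0003,  0.0005]), 'joint_torque': array([  0.0013, -34.0183, -30.2424,   0.0718,   0.033 ,  -0.0001]), 'tool_pos': array([0.5495, 0.0001, 0.2153]), 'ee_rot': array([-3.1395, -0.0003,  1.5708]), 'wrist_force': array([-0.2533, -0.3873, -0.446 ]), 'wrist_torque': array([ 0.0237,  0.042 , -0.003 ]), 'width': 0.0941234416534239}
[ 1.2131 -0.7906  0.7214] [-0.5355  0.6508 -0.5383]
[0.2451 0.6723 0.6579] [ 0.3038 -0.6841 -0.6631]
[[ 0.0001 -0.9704 -0.2417  0.0688]
 [ 1.     -0.0001  0.001   0.0013]
 [-0.001  -0.2417  0.9704 -0.1691]
 [ 0.      0.      0.      1.    ]]
vial scene 0.76 [394. 197.] 307 [0.535  0.3171 0.02  ]
vial scene 0.61 [400. 177.] 352 [0.489  0.4132 0.02  ]
vial side 0.96 [245. 339.] 538 [0.5601 0.2889 0.02  ]
bottle scene 0.69 [178. 303.] 897 [ 0.4366 -0.2571  0.02  ]
bottle side 0.77 [393. 178.] 521 [ 0.4595 -0.2847  0.02  ]
jar scene 0.9 [423. 169.] 424 [0.5134 0.484  0.02  ]
jar scene 0.77 [442. 182.] 486 [0.5861 0.4503 0
[... 647 characters left out ...]
.4234 0.2936 0.02  ]
opened_bottle scene 0.56 [356. 244.] 951 [0.582  0.0998 0.02  ]
opened_bottle side 0.75 [316. 354.] 795 [0.4344 0.271  0.02  ]
seat_vial scene 0.8 [355. 242.] 954 [0.577  0.1028 0.02  ]
seat_vial scene 0.62 [328. 265.] 1098 [0.5812 0.0037 0.02  ]
seat_vial side 0.82 [287. 266.] 1323 [0.5706 0.0998 0.02  ]
seat_bottle scene 0.74 [323. 234.] 849 [0.5007 0.0896 0.02  ]
seat_bottle side 0.58 [246. 394.] 1051 [0.5065 0.3792 0.02  ]
seat_jar scene 0.91 [294. 245.] 997 [0.4801 0.0173 0.02  ]
seat_jar side 0.78 [342. 250.] 1181 [0.4857 0.0137 0.02  ]
seat_cartridge scene 0.71 [326. 262.] 1126 [0.5742 0.0081 0.02  ]
seat_cartridge side 0.66 [304. 238.] 1058 [0.5737 0.0101 0.02  ]
```

View pics/s1.png

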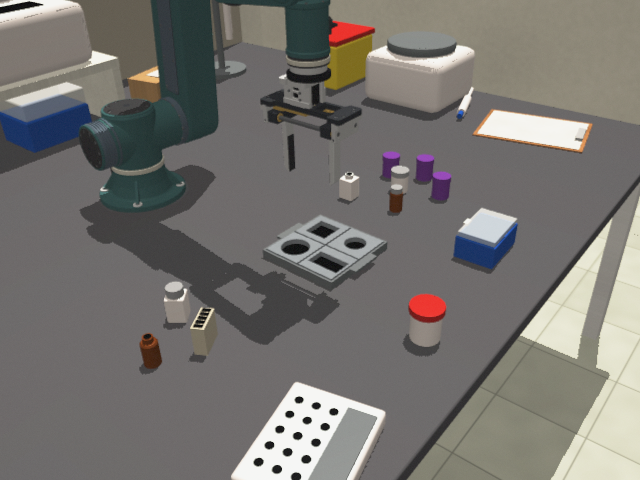

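View pics/d1.png

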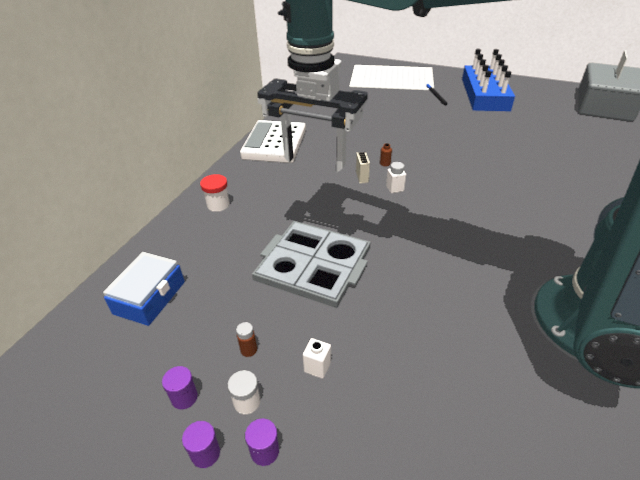

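View pics/w1.png

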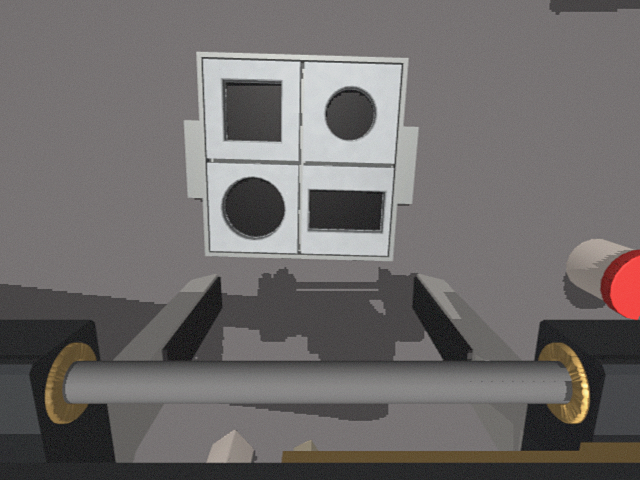

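The wrist picture shows the caddy: square recess at (252,110), small round at (350,112), large round at (253,207) and oblong at (346,210). Side picture: capped vial (246,338), jar (244,392) among purple look-alikes, opened bottle (317,358). On the far side are the capped bottle (396,178), the cartridge (363,166) and the opened vial (386,155).

Next I fit positions with both fixed views.

```bash
cat >> h.py <<'E'
from scipy.optimize import minimize
from scipy.spatial.transform import Rotation as Ro
def circ(r,z,n=24):
    a=np.linspace(0,2*np.pi,n,endpoint=False);return np.c_[r*np.cos(a),r*np.sin(a),0*a+z]
def box(a,b,z0,z1): return np.array([[i*a/2,j*b/2,z] for i in(-1,1) for j in(-1,1) for z in(z0,z1)])
C=lambda r,a,b:np.r_[circ(r,a),circ(r,b)]
M={'vial':[C(.015,0,.044),C(.0135,.044,.06)],'bottle':[box(.036,.036,0,.052),C(.016,.052,.069)],
'jar':[C(.021,0,.042),C(.022,.042,.056)],'cartridge':[box(.056,.024,0,.058)],
'opened_vial':[C(.015,0,.044),C(.009,.044,.057)],'opened_bottle':[box(.036,.036,0,.05),C(.01,.05,.061)]}
def sil(p,name,x,y,yaw,z=0,S=1,o=(0,0),shape=(480,640)):
    m=np.zeros(shape,np.uint8);R=Ro.from_euler('z',yaw).as_matrix()
    for P in M[name]:
        q=np.array([(proj(p,R@v+[x,y,z])-o)*S for v in P])
        cv2.fillConvexPoly(m,cv2.convexHull((q*16).round().astype(np.int32)),1,cv2.LINE_8,4)
    return m
def fit(obs,name,x0,yaws=(0,),z=0):
    # obs: list (p,region)
    best=None;prep=[]
    for p,r in obs:
        ys,xs=np.nonzero(r);o=np.array([xs.min()-15,ys.min()-15]);w=xs.max()-xs.min()+30;h=ys.max()-ys.min()+30
        S=6;Mx=np.array([[S,0,-o[0]*S+S/2-.5],[0,S,-o[1]*S+S/2-.5]],float)
        prep.append((p,o,S,(h*S,w*S),cv2.warpAffine(r.astype(np.float32),Mx,(w*S,h*S))>.5))
    def cost(v):
        c=0
        for p,o,S,sh,r in prep:
            m=sil(p,name,v[0],v[1],v[2]/10,z,S,o,sh)>0
            c+=1-(m&r).sum()/(m|r).sum()
        return c
    for y in yaws:
        s=minimize(cost,[x0[0],x0[1],y*10],method='Nelder-Mead',options=dict(initial_simplex=np.array([[0,0,0],[.01,0,0],[0,.01,0],[0,0,2.]])+[x0[0],x0[1],y*10],xatol=2e-4,fatol=1e-4))
        if best is None or s.fun<best[3]: best=(s.x[0],s.x[1],s.x[2]/10,s.fun)
    return best
E
cat > f1.py <<'E'
from h import *
np.set_printoptions(precision=4,suppress=True)
a=cams.snapshot('scene');b=cams.snapshot('side')
T={'vial':((396,200),(246,338)),'bottle':((177,303),(396,178)),'jar':((399,180),(244,392)),'cartridge':((204,331),(363,166)),
'opened_vial':((150,351),(386,155)),'opened_bottle':((349,187),(317,358))}
Y={'bottle':(0,.4,.8,1.2),'opened_bottle':(0,.4,.8,1.2),'cartridge':np.arange(0,3.1,.4)}
for n,tg in T.items():
    obs=[]
    for p,t in zip((a,b),tg):
        c=[]
        for q in [n,'opened_'+n if not n.startswith('op') else n[7:]]:
            if q not in T: continue
            for r in cams.outline_of(p,q):
                if np.hypot(*(np.array(r['centre'])-t))<12: c.append((r['conf'],q,r['region']))
        c.sort(key=lambda k:-k[0])
        if c: obs.append((p,c[0][2])); print(n,c[0][:2],c[0][2].sum())
        else: print(n,'none')
    if obs:
        x0=ray(obs[-1][0],tg[1] if len(obs)>1 or obs[0][0] is b else tg[0],.03)
        print(n,[fit([o],n,x0,Y.get(n,(0,))) for o in obs]);print(n,'BOTH',fit(obs,n,x0,Y.get(n,(0,))))
E
python3 f1.py
python3 - <<'E'
from h import *
# wrist caddy: corners of tray etc from initial pose
o=get_obs();w=cams.snapshot('wrist');H=np.array(w['hand_eye'])
T=np.eye(4);T[:3,:3]=Ro.from_euler('xyz',o['ee_rot']).as_matrix();T[:3,3]=o['tool_pos']
W=np.linalg.inv(T@H);p=dict(w,R=W[:3,:3],t=W[:3,3])
print('caddy corners',[ray(p,c,.02).round(4) for c in [(197,53),(408,60),(393,259),(206,255)]])
for n,uv in [('sq',(252,110)),('rs',(350,112)),('rl',(253,207)),('obl',(346,210)),('c',(300,162))]: print(n,ray(p,uv,.014))
for n in ['seat_vial','seat_bottle','seat_jar','seat_cartridge']:
  for r in cams.outline_of(w,n)[:2]: print(n,r['conf'],np.round(r['centre']),r['region'].sum(),ray(p,r['centre'],.02))
E
```

```text
vial (0.8, 'vial') 363
vial (0.89, 'vial') 600
vial [(np.float64(0.5516208370317759), np.float64(0.29887118812975677), np.float64(0.22697697570542905), np.float64(0.07266229898749255)), (np.float64(0.5509970439209468), np.float64(0.2947526841280449), np.float64(0.12761273785401492), np.float64(0.06489527119729255))]
vial BOTH (np.float64(0.5516143689424656), np.float64(0.29630137455864924), np.float64(0.17874755480369925), np.float64(0.21037960661535882))
bottle (0.77, 'bottle') 923
bottle (0.91, 'bottle') 483
bottle [(np.float64(0.44835892201945526), np.float64(-0.26864045103113365), np.float64(0.7044179754411763), np.float64(0.053779279669583846)), (np.float64(0.4507521464824233), np.float64(-0.27109975650856777), np.float64(0.5194151824718538), np.float64(0.08132997804786635))]
bottle BOTH (np.float64(0.44991644091074195), np.float64(-0.26993033318160037), np.float64(0.6449758250569808), np.float64(0.1695311028592692))
jar (0.6, 'jar') 364
jar (0.93, 'jar') 1079
jar [(np.float64(0.5049049842985636), np.float64(0.3866933065856244), np.float64(0.16240643845664243), np.float64(0.2389
[... 1718 characters left out ...]
28190838706281984), np.float64(1.6758225048338264), np.float64(0.17109426652546056))
caddy corners [array([0.4479, 0.1466, 0.02  ]), array([0.6308, 0.1411, 0.02  ]), array([ 0.6263, -0.0391,  0.02  ]), array([ 0.4432, -0.035 ,  0.02  ])]
sq [0.49263196 0.10031938 0.014     ]
rs [0.58178703 0.09861057 0.014     ]
rl [0.49001744 0.0114413  0.014     ]
obl [0.57978969 0.00851737 0.014     ]
c [0.53579528 0.05398634 0.014     ]
seat_vial 0.87 [347. 111.] 9313 [0.57876278 0.09932034 0.02      ]
seat_bottle 0.75 [250. 108.] 9279 [0.49185678 0.10142266 0.02      ]
seat_jar 0.8 [251. 207.] 7963 [0.48948822 0.01236749 0.02      ]
seat_cartridge 0.76 [347. 212.] 7805 [0.58003086 0.00756792 0.02      ]
```

Both views agree to within about 4 mm. I'll move towards the vial and jar and check them with the wrist camera.

```bash
python3 -m crank '[{"tx":4,"grip":0.6},{"tx":6,"grip":0.6},{"tx":6,"grip":0.6},{"tx":5,"grip":0.6},{"tx":0,"grip":0.6},{"tx":0,"grip":0.6}]'
cat >> h.py <<'E'
def wrist():
    import time
    o=get_obs();w=cams.snapshot('wrist');H=np.array(w['hand_eye'])
    T=np.eye(4);T[:3,:3]=Ro.from_euler('xyz',o['ee_rot']).as_matrix();T[:3,3]=o['tool_pos']
    W=np.linalg.inv(T@H);w['R']=W[:3,:3];w['t']=W[:3,3];return w
def go(x,y,z):
    o=get_obs();R=Ro.from_euler('xyz',o['ee_rot']).as_matrix()
    print('to go cm',(R.T@(np.array([x,y,z])-o['tool_pos'])*100).round(2),'pos',o['tool_pos'].round(4),'jaw deg',np.degrees(np.arctan2(R[1,1],R[0,1])).round(1))
E
cat > wf.py <<'E'
import sys
from h import *
names=sys.argv[2].split(',');w=wrist();save(w,sys.argv[1])
G={'vial':(.5515,.296),'jar':(.506,.382),'bottle':(.45,-.27),'cartridge':(.5438,-.29)}
for n in names:
    for r in cams.outline_of(w,n):
        x0=ray(w,r['centre'],.035)
        m=r['region']; 
        if m.sum()<200: continue
        f=fit([(w,m)],n,x0,(2.06,) if n=='cartridge' else (.65,) if n=='bottle' else (0,))
        print(n,round(r['conf'],2),np.round(r['centre']),m.sum(),np.round(f,4))
E
python3 wf.py w2.png vial,jar
```

```text
jar 0.51 [348. 111.] 9373 [ 0.5948  0.1101 -0.3465  0.7078]invalid input at $[0]: expected keys tx, ty, tz, twist, grip
```

View pics/w2.png

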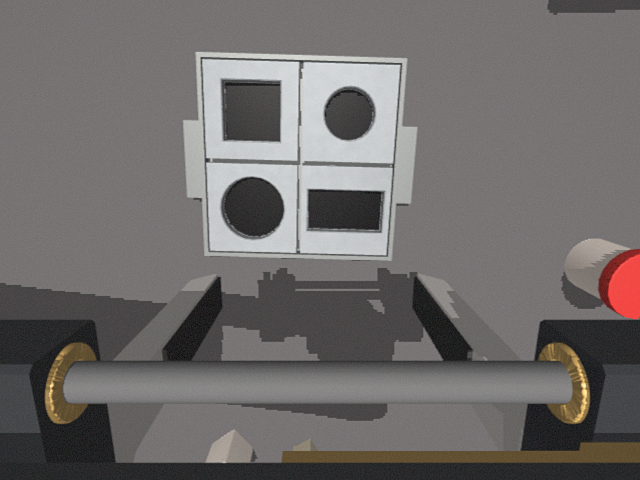

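All five keys are required in every row, so the arm didn't move. Same view as before.

```bash
python3 -m crank '[{"tx":4,"ty":0,"tz":0,"twist":0,"grip":0.6},{"tx":6,"ty":0,"tz":0,"twist":0,"grip":0.6},{"tx":6,"ty":0,"tz":0,"twist":0,"grip":0.6},{"tx":5,"ty":0,"tz":0,"twist":0,"grip":0.6},{"tx":0,"ty":0,"tz":0,"twist":0,"grip":0.6},{"tx":0,"ty":0,"tz":0,"twist":0,"grip":0.6}]'
python3 wf.py w3.png vial,jar
python3 -c "
from h import *
go(.5515,.296,.12)"
```

```text
time: 3.4
tool_pos: [0.55, 0.2096, 0.2164]
ee_rot: [-3.141, 0.001, 1.571]
wrist_force: [-0.4, -0.9, -0.3]
width: 0.0562
vial 0.9 [318. 127.] 1000 [0.5545 0.2931 0.1166 0.0361]
jar 0.85 [378.   3.] 483 [ 0.605   0.4121 -0.1882  0.6153]
to go cm [8.74 0.1  9.66] pos [0.5503 0.2086 0.2166] jaw deg -0.1
```

View pics/w3.png

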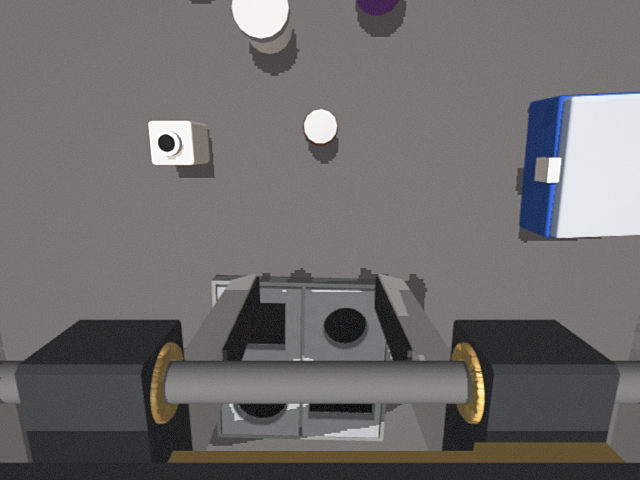

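The vial cap is at (320,127), the opened bottle at (170,143) and the jar at (262,15). I'm going to (0.553, 0.295) and down.

```bash
python3 -m crank '[{"tx":4.5,"ty":0.1,"tz":2,"twist":0,"grip":0.6},{"tx":4.1,"ty":0.2,"tz":3,"twist":0,"grip":0.6},{"tx":0,"ty":0,"tz":3,"twist":0,"grip":0.6},{"tx":0,"ty":0,"tz":2,"twist":0,"grip":0.6},{"tx":0,"ty":0,"tz":0,"twist":0,"grip":0.6},{"tx":0,"ty":0,"tz":0,"twist":0,"grip":0.6}]'
python3 -c "
from h import *
save(wrist(),'w4.png')
go(.553,.295,.027)"
```

```text
time: 4.3
tool_pos: [0.5539, 0.2954, 0.1178]
ee_rot: [3.14, -0.001, 1.569]
wrist_force: [0.0, -0.5, 0.4]
width: 0.0565
to go cm [-0.07 -0.14  9.13] pos [0.5541 0.2956 0.1183] jaw deg -0.1
```

View pics/w4.png

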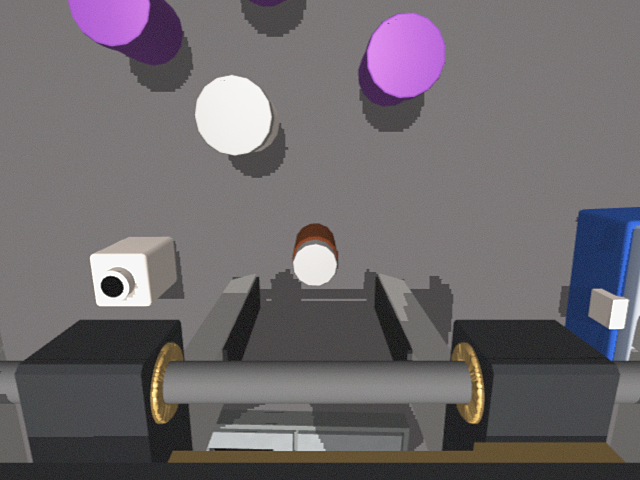

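```bash
python3 wf.py w5.png vial,jar; python3 -c "
from h import *
w=wrist()
print(ray(w,(315,264),.06),ray(w,(234,115),.056),'purple',ray(w,(406,55),.056),ray(w,(110,5),.056),proj(w,(.553,.295,.06)))"
```

```text
vial 0.93 [316. 259.] 2221 [0.554  0.2932 0.0641 0.0522]
jar 0.88 [238. 118.] 5113 [0.5082 0.3805 0.0441 0.0339]
jar 0.79 [402.  58.] 6153 [0.6042 0.4115 0.0682 0.0202]
jar 0.67 [132.  25.] 5511 [0.4448 0.4388 0.0379 0.2084]
[0.55429689 0.29462434 0.06      ] [0.5084737  0.38177565 0.056     ] purple [0.6044119 0.4131315 0.056    ] [0.44541374 0.43755997 0.056     ] [312.87835033 263.41500355]
```

```bash
python3 -m crank '[{"tx":-0.1,"ty":0,"tz":3,"twist":0,"grip":0.6},{"tx":0,"ty":0,"tz":3,"twist":0,"grip":0.6},{"tx":0,"ty":0,"tz":2,"twist":0,"grip":0.6},{"tx":0,"ty":0,"tz":1.1,"twist":0,"grip":0.6},{"tx":0,"ty":0,"tz":0,"twist":0,"grip":0.6},{"tx":0,"ty":0,"tz":0,"twist":0,"grip":0.25},{"tx":0,"ty":0,"tz":0,"twist":0,"grip":0.2},{"tx":0,"ty":0,"tz":0,"twist":0,"grip":0.2},{"tx":0,"ty":0,"tz":0,"twist":0,"grip":0.2},{"tx":0,"ty":0,"tz":0,"twist":0,"grip":0.2}]'
python3 -c "
from h import *
go(.581,.0965,.12)"
```

```text
time: 5.8
tool_pos: [0.5535, 0.2952, 0.0264]
ee_rot: [3.14, -0.001, 1.571]
wrist_force: [-0.8, 0.5, 4.2]
width: 0.0293
to go cm [-19.86   2.77  -9.37] pos [0.5535 0.2952 0.0264] jaw deg 0.0
```

```bash
python3 -m crank '[{"tx":0,"ty":0,"tz":-3,"twist":0,"grip":0.1},{"tx":0,"ty":0,"tz":-5,"twist":0,"grip":0.1},{"tx":-2,"ty":0.3,"tz":-4,"twist":0,"grip":0.1},{"tx":-5,"ty":0.7,"tz":0,"twist":0,"grip":0.1},{"tx":-6,"ty":0.8,"tz":0,"twist":0,"grip":0.1},{"tx":-5,"ty":0.7,"tz":0,"twist":0,"grip":0.1},{"tx":-1.9,"ty":0.3,"tz":0,"twist":0,"grip":0.1},{"tx":0,"ty":0,"tz":0,"twist":0,"grip":0.1},{"tx":0,"ty":0,"tz":0,"twist":0,"grip":0.1}]'
cat > t.py <<'E'
import sys
from h import *
save(wrist(),sys.argv[1]); go(*map(float,sys.argv[2:5]))
E
python3 t.py w6.png .581 .0965 .036
python3 - <<'E'
from h import *
b=cams.snapshot('side');save(b,'d2.png')
E
```

```text
time: 6.92
tool_pos: [0.5808, 0.0975, 0.1453]
ee_rot: [-3.141, -0.001, 1.572]
wrist_force: [0.1, -0.1, -1.3]
width: 0.0294
to go cm [-0.13  0.03 10.93] pos [0.5808 0.0977 0.1453] jaw deg 0.1
```

View pics/w6.png

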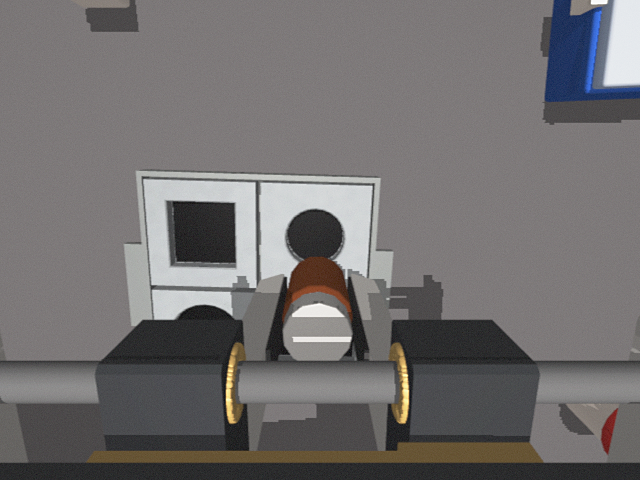

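View pics/d2.png

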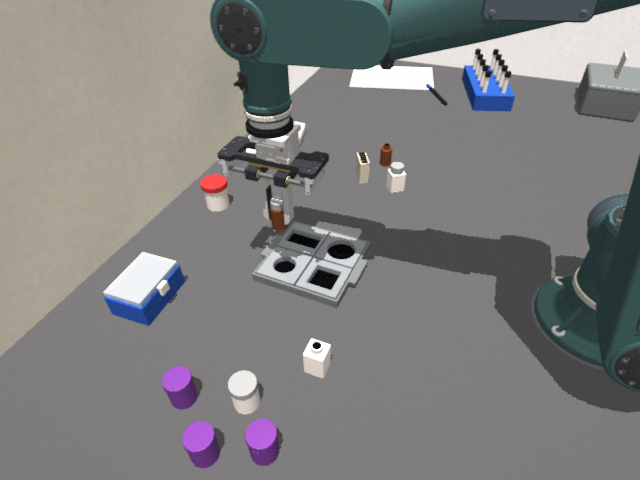

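The vial is held upright. The seat rim is at (315,236), and I'll refine its position from this closer view.

Run:
```python
from h import *
w=wrist()
print('hole',ray(w,(315,236),.02),'sq',ray(w,(204,233),.02))
print('tray corners',ray(w,(137,172),.022),ray(w,(380,179),.022))
go(.581,.0965,.036)
```

```text
hole [0.58086186 0.09833196 0.02      ] sq [0.49460078 0.1005386  0.02      ]
tray corners [0.44858012 0.14730018 0.022     ] [0.62933885 0.14256297 0.022     ]
to go cm [-0.11  0.02 10.94] pos [0.5808 0.0976 0.1454] jaw deg 0.1
```

```bash
python3 -m crank '[{"tx":0,"ty":0,"tz":3,"twist":0,"grip":0.1},{"tx":0,"ty":0,"tz":4,"twist":0,"grip":0.1},{"tx":0,"ty":0,"tz":2,"twist":0,"grip":0.1},{"tx":0,"ty":0,"tz":1,"twist":0,"grip":0.1},{"tx":0,"ty":0,"tz":0.6,"twist":0,"grip":0.1},{"tx":0,"ty":0,"tz":0.3,"twist":0,"grip":0.1},{"tx":0,"ty":0,"tz":0,"twist":0,"grip":0.1},{"tx":0,"ty":0,"tz":0,"twist":0,"grip":0.1}]'
```

```text
time: 8.07
tool_pos: [0.5816, 0.096, 0.0373]
ee_rot: [3.14, -0.0, 1.571]
wrist_force: [0.4, 0.4, 0.1]
width: 0.0298
```

```bash
python3 -m crank '[{"tx":0.05,"ty":0,"tz":0.2,"twist":0,"grip":0.1},{"tx":0,"ty":0,"tz":0,"twist":0,"grip":0.1},{"tx":0,"ty":0,"tz":0,"twist":0,"grip":0.5},{"tx":0,"ty":0,"tz":0,"twist":0,"grip":0.5},{"tx":0,"ty":0,"tz":0,"twist":0,"grip":0.5},{"tx":0,"ty":0,"tz":0,"twist":0,"grip":0.5},{"tx":0,"ty":0,"tz":-3,"twist":0,"grip":0.5},{"tx":0,"ty":0,"tz":-4,"twist":0,"grip":0.5},{"tx":0,"ty":0,"tz":-4,"twist":0,"grip":0.5},{"tx":0,"ty":0,"tz":0,"twist":0,"grip":0.6},{"tx":0,"ty":0,"tz":0,"twist":0,"grip":0.6}]'
python3 t.py w7.png .508 .381 .15
python3 - <<'E'
from h import *
b=cams.snapshot('side');save(b,'d3.png')
E
```

```text
time: 9.45
tool_pos: [0.5805, 0.0965, 0.1435]
ee_rot: [-3.14, 0.0, 1.571]
wrist_force: [-0.6, 1.0, -1.0]
width: 0.0564
to go cm [28.46 -7.21 -0.73] pos [0.58   0.0964 0.1426] jaw deg -0.0
```

View pics/d3.png

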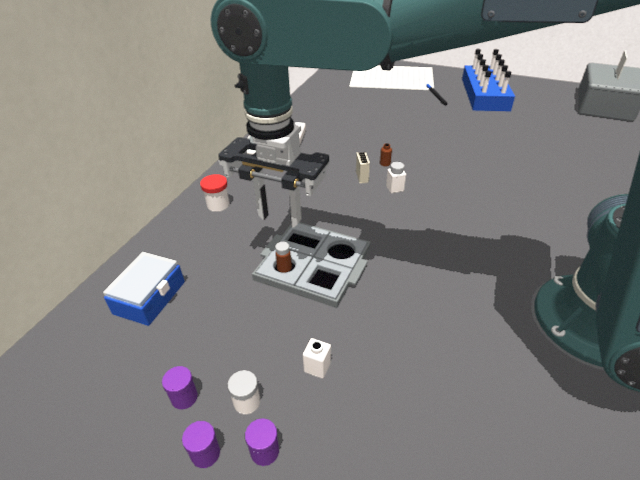

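The vial stands in its seat at side (284,257). The jar is next.

```bash
python3 -m crank '[{"tx":3,"ty":-0.7,"tz":0,"twist":0,"grip":0.7},{"tx":5.5,"ty":-1.5,"tz":0,"twist":0,"grip":0.7},{"tx":6,"ty":-1.5,"tz":0,"twist":0,"grip":0.7},{"tx":6,"ty":-1.5,"tz":0,"twist":0,"grip":0.7},{"tx":5.5,"ty":-1.5,"tz":0,"twist":0,"grip":0.7},{"tx":2.4,"ty":-0.5,"tz":1.5,"twist":0,"grip":0.7},{"tx":0,"ty":0,"tz":1,"twist":0,"grip":0.7},{"tx":0,"ty":0,"tz":0,"twist":0,"grip":0.7},{"tx":0,"ty":0,"tz":0,"twist":0,"grip":0.7}]'
python3 wf.py w8.png jar
python3 t.py w9.png .508 .381 .039
```

```text
time: 10.68
tool_pos: [0.5099, 0.3787, 0.1194]
ee_rot: [3.142, 0.001, 1.568]
wrist_force: [-0.0, 0.1, 0.8]
width: 0.0657
jar 0.83 [464. 200.] 5377 [0.6044 0.4117 0.1259 0.018 ]
jar 0.81 [313. 250.] 4267 [0.5081 0.3804 0.1467 0.0265]
jar 0.65 [337.  98.] 4940 [0.5231 0.474  0.1416 0.027 ]
jar 0.6 [207. 160.] 5132 [0.4455 0.4383 0.0334 0.0214]
to go cm [ 0.14 -0.21  8.14] pos [0.51   0.3795 0.1204] jaw deg -0.1
```

View pics/w8.png

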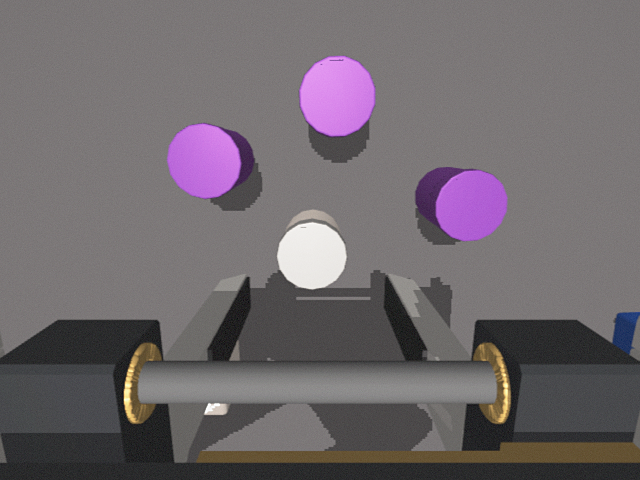

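The white jar is at (312,255), the three purple ones are clear of the finger paths, and the fit is (0.508, 0.3805).

```bash
python3 -m crank '[{"tx":0.1,"ty":-0.2,"tz":3,"twist":0,"grip":0.7},{"tx":0,"ty":0,"tz":3,"twist":0,"grip":0.7},{"tx":0,"ty":0,"tz":2.1,"twist":0,"grip":0.7},{"tx":0,"ty":0,"tz":0,"twist":0,"grip":0.7},{"tx":0,"ty":0,"tz":0,"twist":0,"grip":0.4},{"tx":0,"ty":0,"tz":0,"twist":0,"grip":0.25},{"tx":0,"ty":0,"tz":0,"twist":0,"grip":0.25},{"tx":0,"ty":0,"tz":0,"twist":0,"grip":0.25},{"tx":0,"ty":0,"tz":0,"twist":0,"grip":0.25}]'
python3 -c "
from h import *
go(.491,.0115,.16)"
```

```text
time: 11.95
tool_pos: [0.5077, 0.382, 0.0401]
ee_rot: [3.139, -0.001, 1.571]
wrist_force: [-0.6, -0.3, 6.1]
width: 0.0433
to go cm [-37.03  -1.65 -12.04] pos [0.5077 0.382  0.0401] jaw deg 0.0
```

```bash
python3 -m crank '[{"tx":0,"ty":0,"tz":-3,"twist":0,"grip":0.2},{"tx":0,"ty":0,"tz":-5,"twist":0,"grip":0.2},{"tx":-2,"ty":0,"tz":-3.5,"twist":0,"grip":0.2},{"tx":-5,"ty":-0.2,"tz":0,"twist":0,"grip":0.2},{"tx":-6,"ty":-0.3,"tz":0,"twist":0,"grip":0.2},{"tx":-6,"ty":-0.3,"tz":0,"twist":0,"grip":0.2},{"tx":-6,"ty":-0.3,"tz":0,"twist":0,"grip":0.2},{"tx":-6,"ty":-0.3,"tz":0,"twist":0,"grip":0.2},{"tx":-4.5,"ty":-0.2,"tz":0,"twist":0,"grip":0.2},{"tx":-1.5,"ty":0,"tz":0,"twist":0,"grip":0.2},{"tx":0,"ty":0,"tz":0,"twist":0,"grip":0.2},{"tx":0,"ty":0,"tz":0,"twist":0,"grip":0.2}]'
python3 t.py w10.png .491 .0115 .049
```

```text
time: 13.45
tool_pos: [0.4911, 0.0128, 0.1533]
ee_rot: [-3.141, -0.001, 1.572]
wrist_force: [0.2, 0.3, -0.3]
width: 0.0434
to go cm [-0.15 -0.   10.43] pos [0.4911 0.0129 0.1533] jaw deg 0.1
```

View pics/w10.png

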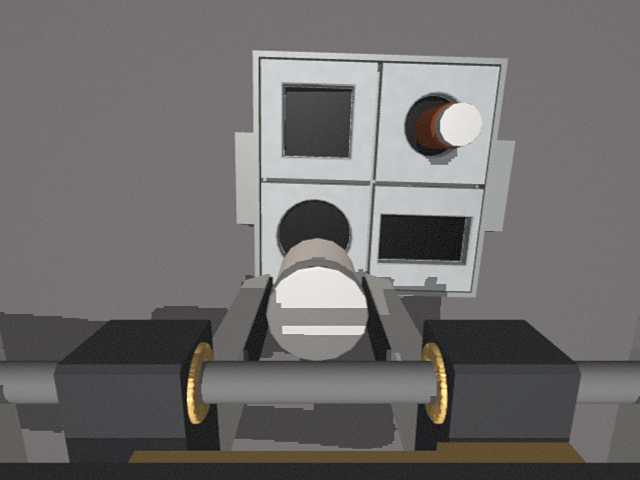

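```bash
python3 - <<'E'
from h import *
w=wrist()
print('jar',ray(w,(313.5,235),.02),'sq',ray(w,(318,120),.02),'obl',ray(w,(423,239),.02))
E
python3 -m crank '[{"tx":-0.1,"ty":0,"tz":3,"twist":0,"grip":0.2},{"tx":0,"ty":0,"tz":3,"twist":0,"grip":0.2},{"tx":0,"ty":0,"tz":2,"twist":0,"grip":0.2},{"tx":0,"ty":0,"tz":1,"twist":0,"grip":0.2},{"tx":0,"ty":0,"tz":0.8,"twist":0,"grip":0.2},{"tx":0,"ty":0,"tz":0.4,"twist":0,"grip":0.2},{"tx":0,"ty":0,"tz":0,"twist":0,"grip":0.2},{"tx":0,"ty":0,"tz":0,"twist":0,"grip":0.2}]'
```

```text
jar [0.48986595 0.01254982 0.02      ] sq [0.49321725 0.10037831 0.02      ] obl [0.57761911 0.00943333 0.02      ]
time: 14.55
tool_pos: [0.4915, 0.0104, 0.0522]
ee_rot: [3.14, 0.0, 1.571]
wrist_force: [0.1, -0.3, -0.8]
width: 0.0432
```

```bash
python3 -m crank '[{"tx":0.1,"ty":0,"tz":0.35,"twist":0,"grip":0.2},{"tx":0,"ty":0,"tz":0,"twist":0,"grip":0.2},{"tx":0,"ty":0,"tz":0,"twist":0,"grip":0.2}]'
```

```text
time: 14.92
tool_pos: [0.4912, 0.0115, 0.0481]
ee_rot: [3.141, 0.0, 1.571]
wrist_force: [-0.2, -0.2, -0.7]
width: 0.0432
```

```bash
python3 -m crank '[{"tx":0,"ty":0,"tz":0.05,"twist":0,"grip":0.2},{"tx":0,"ty":0,"tz":0,"twist":0,"grip":0.6},{"tx":0,"ty":0,"tz":0,"twist":0,"grip":0.6},{"tx":0,"ty":0,"tz":0,"twist":0,"grip":0.6},{"tx":0,"ty":0,"tz":0,"twist":0,"grip":0.6},{"tx":0,"ty":0,"tz":-3,"twist":0,"grip":0.6},{"tx":0,"ty":0,"tz":-4,"twist":0,"grip":0.6},{"tx":0,"ty":0,"tz":-4,"twist":0,"grip":0.6},{"tx":-5,"ty":0.5,"tz":-2,"twist":0,"grip":0.55},{"tx":-6,"ty":0.5,"tz":-2,"twist":0,"grip":0.55},{"tx":0,"ty":0,"tz":0,"twist":0,"grip":0.55},{"tx":0,"ty":0,"tz":0,"twist":0,"grip":0.55}]'
python3 t.py w11.png .5438 -.29 .15
python3 - <<'E'
from h import *
b=cams.snapshot('side');save(b,'d4.png')
E
```

```text
time: 16.42
tool_pos: [0.5007, -0.0974, 0.1967]
ee_rot: [-3.141, -0.001, 1.57]
wrist_force: [-2.0, -0.2, -0.6]
width: 0.0515
to go cm [-19.33   4.32   4.62] pos [ 0.5005 -0.0968  0.1964] jaw deg 0.0
```

View pics/d4.png

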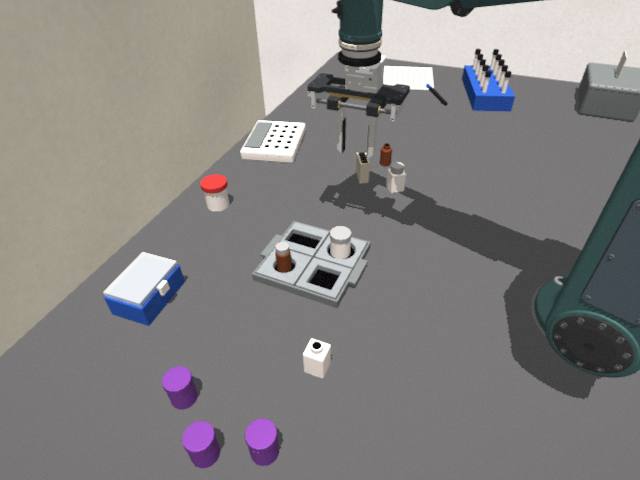

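View pics/w11.png

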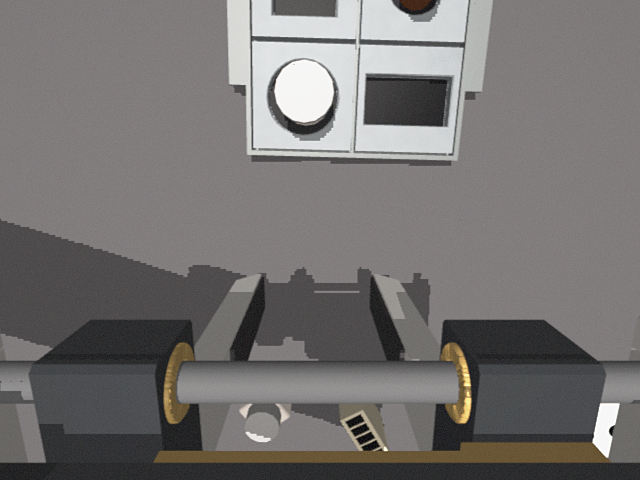

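Vial and jar are both seated. Moving to the cartridge.

```bash
python3 -m crank '[{"tx":-5,"ty":1,"tz":0,"twist":0,"grip":0.6},{"tx":-6,"ty":1.3,"tz":1,"twist":0,"grip":0.6},{"tx":-6,"ty":1.3,"tz":2,"twist":0,"grip":0.6},{"tx":-2.3,"ty":0.7,"tz":2,"twist":-5,"grip":0.6},{"tx":0,"ty":0,"tz":1,"twist":-9,"grip":0.6},{"tx":0,"ty":0,"tz":0,"twist":-9,"grip":0.6},{"tx":0,"ty":0,"tz":0,"twist":-5,"grip":0.6},{"tx":0,"ty":0,"tz":0,"twist":0,"grip":0.6},{"tx":0,"ty":0,"tz":0,"twist":0,"grip":0.6}]'
python3 wf.py w12.png cartridge,bottle
python3 t.py w13.png .5438 -.29 .032
```

```text
time: 17.65
tool_pos: [0.5437, -0.2877, 0.1375]
ee_rot: [-3.141, -0.001, 2.06]
wrist_force: [-0.2, 0.1, 0.2]
width: 0.0565
cartridge 0.64 [318. 250.] 3315 [ 0.547  -0.2923  2.0826  0.0305]
to go cm [-0.15 -0.06 10.59] pos [ 0.5436 -0.2884  0.1379] jaw deg 28.0
```

View pics/w12.png

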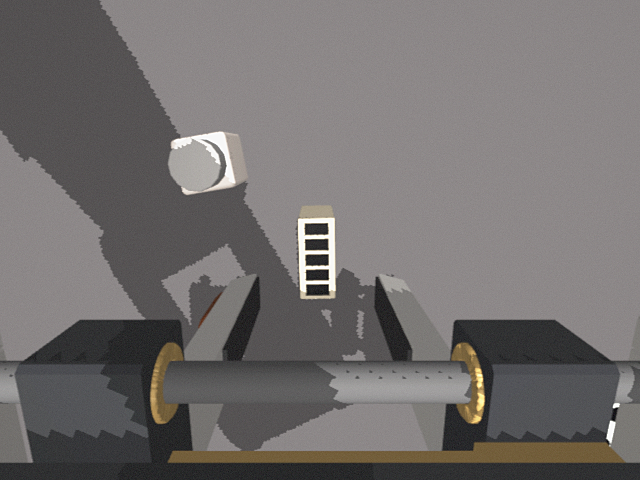

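The cartridge's long side runs down the image at (317,257), square to the jaws and centred between them.

```bash
python3 -m crank '[{"tx":-0.4,"ty":0,"tz":3,"twist":-1,"grip":0.6},{"tx":0,"ty":0,"tz":4,"twist":0,"grip":0.6},{"tx":0,"ty":0,"tz":2.5,"twist":0,"grip":0.6},{"tx":0,"ty":0,"tz":1,"twist":0,"grip":0.6},{"tx":0,"ty":0,"tz":0,"twist":0,"grip":0.6},{"tx":0,"ty":0,"tz":0,"twist":0,"grip":0.3},{"tx":0,"ty":0,"tz":0,"twist":0,"grip":0.1},{"tx":0,"ty":0,"tz":0,"twist":0,"grip":0.1},{"tx":0,"ty":0,"tz":0,"twist":0,"grip":0.1},{"tx":0,"ty":0,"tz":0,"twist":0,"grip":0.1}]'
python3 t.py w14.png .5785 .009 .15
```

```text
time: 19.1
tool_pos: [0.5457, -0.2924, 0.0334]
ee_rot: [3.141, 0.001, 2.077]
wrist_force: [-0.0, -0.4, 1.2]
width: 0.0235
to go cm [ 24.76  17.49 -11.67] pos [ 0.5457 -0.2924  0.0334] jaw deg 29.0
```

View pics/w14.png

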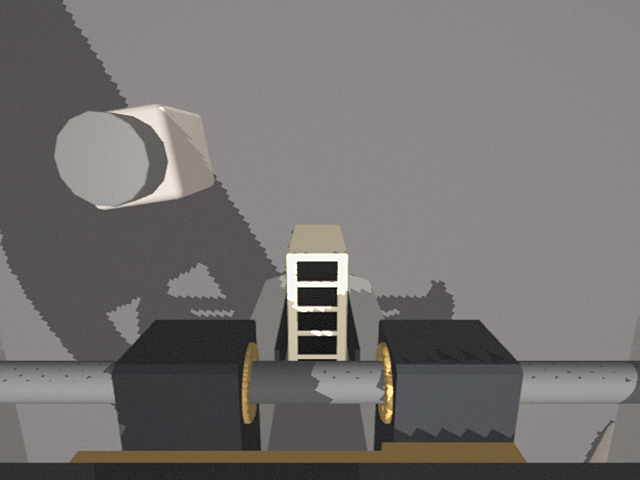

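Gripped at 23.5 mm. Lifting it and turning by -59.4° to match the seat.

```bash
python3 -m crank '[{"tx":0,"ty":0,"tz":-3,"twist":0,"grip":0},{"tx":0,"ty":0,"tz":-4,"twist":0,"grip":0},{"tx":0,"ty":0,"tz":-4.5,"twist":-5,"grip":0},{"tx":0,"ty":0,"tz":0,"twist":-10,"grip":0},{"tx":0,"ty":0,"tz":0,"twist":-10,"grip":0},{"tx":0,"ty":0,"tz":0,"twist":-10,"grip":0},{"tx":0,"ty":0,"tz":0,"twist":-10,"grip":0},{"tx":0,"ty":0,"tz":0,"twist":-10,"grip":0},{"tx":0,"ty":0,"tz":0,"twist":-4.4,"grip":0},{"tx":0,"ty":0,"tz":0,"twist":0,"grip":0},{"tx":0,"ty":0,"tz":0,"twist":0,"grip":0}]'
python3 t.py w15.png .5785 .009 .15
```

```text
time: 20.52
tool_pos: [0.5453, -0.2921, 0.1475]
ee_rot: [3.141, -0.0, 3.113]
wrist_force: [-1.4, 0.5, -1.0]
width: 0.0238
to go cm [-2.45 30.2  -0.24] pos [ 0.5453 -0.2922  0.1476] jaw deg 88.3
```

View pics/w15.png

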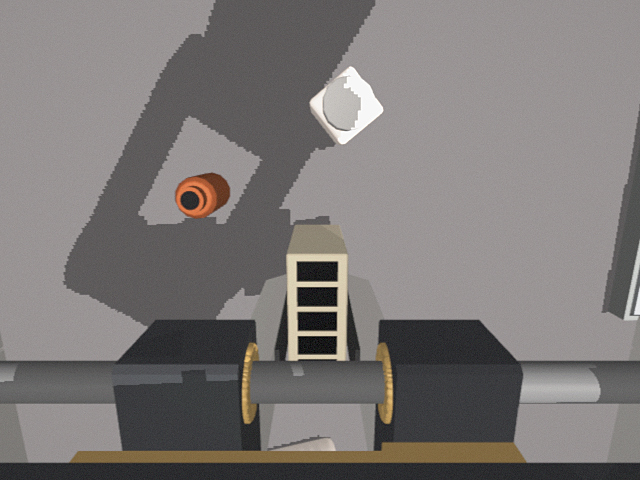

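```bash
python3 -c "
from h import *
w=wrist();print(ray(w,(317,254),.172)-get_obs()['tool_pos'])"
python3 -m crank '[{"tx":-0.3,"ty":4,"tz":0,"twist":0,"grip":0},{"tx":-0.5,"ty":6,"tz":0,"twist":0,"grip":0},{"tx":-0.5,"ty":6,"tz":0,"twist":0,"grip":0},{"tx":-0.5,"ty":6,"tz":0,"twist":0,"grip":0},{"tx":-0.5,"ty":5.5,"tz":0,"twist":0,"grip":0},{"tx":-0.2,"ty":2.7,"tz":0,"twist":0,"grip":0},{"tx":0,"ty":0,"tz":0,"twist":0,"grip":0},{"tx":0,"ty":0,"tz":0,"twist":0,"grip":0}]'
python3 t.py w16.png .5785 .009 .042
```

```text
[-2.75846492e-02  4.83389060e-05  2.43040160e-02]
time: 21.62
tool_pos: [0.5788, 0.0081, 0.1478]
ee_rot: [-3.141, -0.0, 3.113]
wrist_force: [-0.1, -0.6, -0.8]
width: 0.024
to go cm [ 0.03  0.13 10.58] pos [0.5788 0.0078 0.1478] jaw deg 88.3
```

View pics/w16.png

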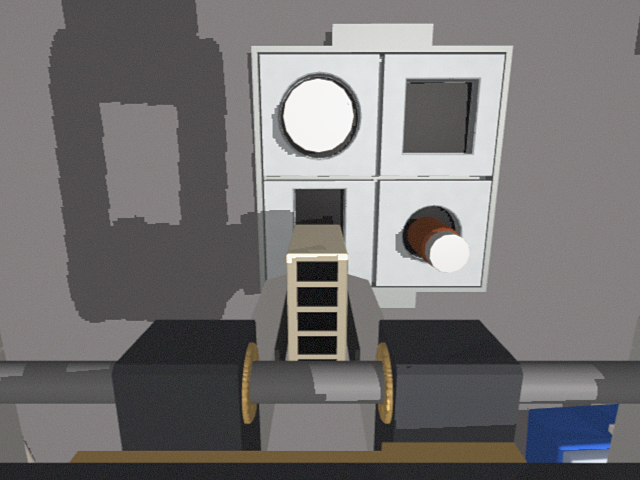

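```bash
python3 -m crank '[{"tx":0,"ty":0.1,"tz":3,"twist":0,"grip":0},{"tx":0,"ty":0,"tz":3.5,"twist":0,"grip":0},{"tx":0,"ty":0,"tz":2,"twist":0,"grip":0},{"tx":0,"ty":0,"tz":1,"twist":0,"grip":0},{"tx":0,"ty":0,"tz":0.7,"twist":0,"grip":0},{"tx":0,"ty":0,"tz":0.3,"twist":0,"grip":0},{"tx":0,"ty":0,"tz":0,"twist":0,"grip":0},{"tx":0,"ty":0,"tz":0,"twist":0,"grip":0}]'
```

```text
time: 22.68
tool_pos: [0.5794, 0.01, 0.0436]
ee_rot: [-3.142, 0.002, 3.114]
wrist_force: [0.6, 1.3, -0.9]
width: 0.024
```

```bash
python3 -m crank '[{"tx":0,"ty":0,"tz":0.2,"twist":0,"grip":0},{"tx":0,"ty":0,"tz":0,"twist":0,"grip":0},{"tx":0,"ty":0,"tz":0,"twist":0,"grip":0.45},{"tx":0,"ty":0,"tz":0,"twist":0,"grip":0.45},{"tx":0,"ty":0,"tz":0,"twist":0,"grip":0.45},{"tx":0,"ty":0,"tz":0,"twist":0,"grip":0.45},{"tx":0,"ty":0,"tz":-3,"twist":0,"grip":0.45},{"tx":0,"ty":0,"tz":-4,"twist":0,"grip":0.45},{"tx":0,"ty":0,"tz":-4,"twist":0,"grip":0.45},{"tx":0,"ty":0,"tz":-1,"twist":0,"grip":0.65},{"tx":0,"ty":0,"tz":0,"twist":0,"grip":0.65},{"tx":0,"ty":0,"tz":0,"twist":0,"grip":0.65}]'
python3 t.py w17.png .45 -.27 .15
python3 - <<'E'
from h import *
b=cams.snapshot('side');save(b,'d5.png')
E
```

```text
time: 24.18
tool_pos: [0.5777, 0.01, 0.1583]
ee_rot: [3.141, -0.004, 3.114]
wrist_force: [-0.4, -0.5, -0.9]
width: 0.0611
to go cm [ 11.98 -28.35   0.87] pos [0.5777 0.01   0.1583] jaw deg 88.4
```

View pics/d5.png

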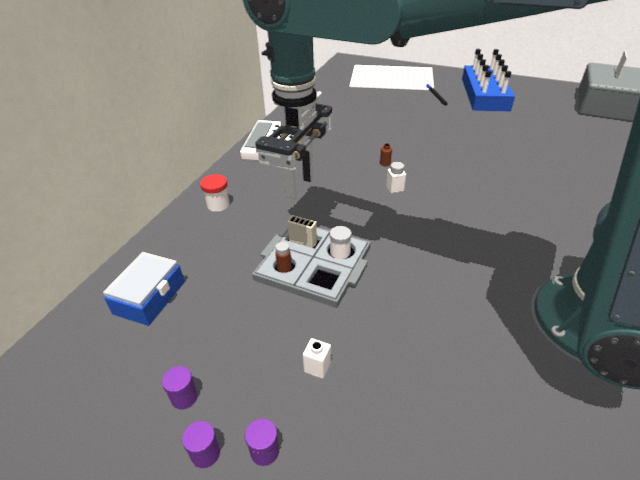

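View pics/w17.png

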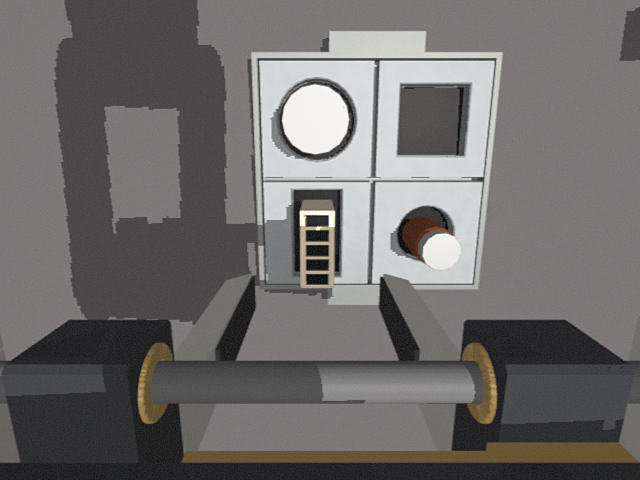

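The cartridge is seated at side (302,232). The bottle is last.

```bash
python3 -m crank '[{"tx":2,"ty":-4,"tz":0,"twist":0,"grip":0.65},{"tx":2,"ty":-5.5,"tz":0,"twist":0,"grip":0.65},{"tx":2.5,"ty":-5.5,"tz":0,"twist":0,"grip":0.65},{"tx":2.5,"ty":-5.5,"tz":0,"twist":0,"grip":0.65},{"tx":2,"ty":-5,"tz":0,"twist":0,"grip":0.65},{"tx":1,"ty":-2.8,"tz":0,"twist":0,"grip":0.65},{"tx":0,"ty":0,"tz":0,"twist":10,"grip":0.65},{"tx":0,"ty":0,"tz":0,"twist":10,"grip":0.65},{"tx":0,"ty":0,"tz":0,"twist":10,"grip":0.65},{"tx":0,"ty":0,"tz":0,"twist":10,"grip":0.65},{"tx":0,"ty":0,"tz":0,"twist":10,"grip":0.65},{"tx":0,"ty":0,"tz":0,"twist":0,"grip":0.65}]'
python3 wf.py w18.png bottle
python3 t.py w19.png .45 -.27 .028
```

```text
time: 25.78
tool_pos: [0.4506, -0.2693, 0.1596]
ee_rot: [-3.141, -0.002, 2.243]
wrist_force: [1.0, 0.8, -1.3]
width: 0.0614
bottle 0.67 [319. 240.] 2820 [ 0.4531 -0.2722  0.658   0.0483]
to go cm [-1.000e-02 -1.000e-01  1.323e+01] pos [ 0.4508 -0.2694  0.1603] jaw deg 38.5
```

View pics/w18.png

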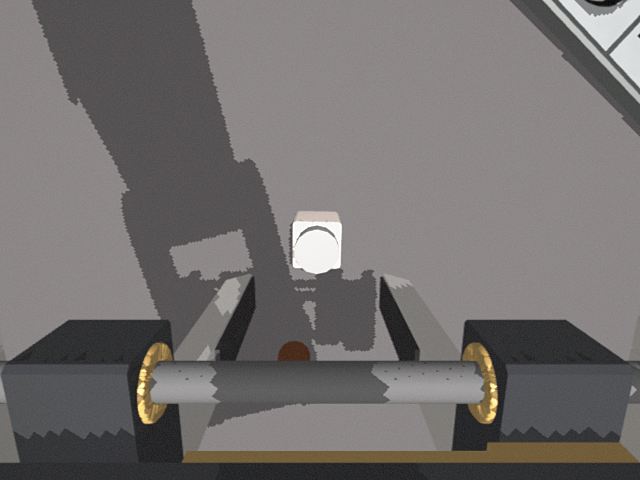

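```bash
python3 -m crank '[{"tx":-0.2,"ty":0,"tz":4,"twist":0,"grip":0.65},{"tx":0,"ty":0,"tz":4,"twist":0,"grip":0.65},{"tx":0,"ty":0,"tz":3,"twist":0,"grip":0.65},{"tx":0,"ty":0,"tz":2.1,"twist":0,"grip":0.65},{"tx":0,"ty":0,"tz":0,"twist":0,"grip":0.65},{"tx":0,"ty":0,"tz":0,"twist":0,"grip":0.4},{"tx":0,"ty":0,"tz":0,"twist":0,"grip":0.2},{"tx":0,"ty":0,"tz":0,"twist":0,"grip":0.2},{"tx":0,"ty":0,"tz":0,"twist":0,"grip":0.2},{"tx":0,"ty":0,"tz":0,"twist":0,"grip":0.2}]'
python3 t.py w20.png .4932 .099 .16
```

```text
time: 27.18
tool_pos: [0.4529, -0.2718, 0.0311]
ee_rot: [3.141, 0.002, 2.241]
wrist_force: [-0.3, 0.3, 5.5]
width: 0.0359
to go cm [ 26.52  26.19 -12.94] pos [ 0.4529 -0.2717  0.031 ] jaw deg 38.4
```

View pics/w20.png

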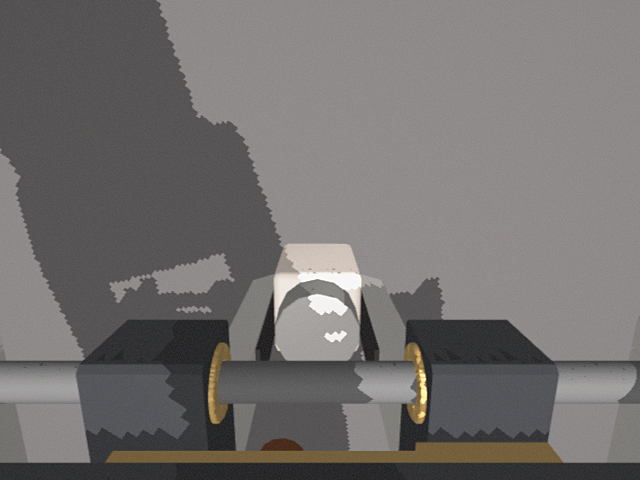

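```bash
python3 -m crank '[{"tx":0,"ty":0,"tz":-3,"twist":0,"grip":0.1},{"tx":0,"ty":0,"tz":-5,"twist":0,"grip":0.1},{"tx":0,"ty":0,"tz":-5,"twist":5,"grip":0.1},{"tx":0,"ty":0,"tz":0,"twist":10,"grip":0.1},{"tx":0,"ty":0,"tz":0,"twist":10,"grip":0.1},{"tx":0,"ty":0,"tz":0,"twist":10,"grip":0.1},{"tx":0,"ty":0,"tz":0,"twist":5,"grip":0.1},{"tx":0,"ty":0,"tz":0,"twist":0,"grip":0.1},{"tx":0,"ty":0,"tz":0,"twist":0,"grip":0.1}]'
python3 t.py w21.png .4932 .099 .16
```

```text
time: 28.35
tool_pos: [0.452, -0.2709, 0.1593]
ee_rot: [-3.141, -0.001, 1.544]
wrist_force: [0.5, 0.1, -0.7]
width: 0.0356
to go cm [37.1   3.11 -0.04] pos [ 0.4521 -0.271   0.1594] jaw deg -1.5
```

```bash
python3 -m crank '[{"tx":3,"ty":0.3,"tz":0,"twist":0,"grip":0.1},{"tx":6,"ty":0.5,"tz":0,"twist":0,"grip":0.1},{"tx":6,"ty":0.5,"tz":0,"twist":0,"grip":0.1},{"tx":6,"ty":0.5,"tz":0,"twist":0,"grip":0.1},{"tx":6,"ty":0.5,"tz":0,"twist":0,"grip":0.1},{"tx":5.5,"ty":0.5,"tz":0,"twist":0,"grip":0.1},{"tx":3.1,"ty":0.3,"tz":0,"twist":0,"grip":0.1},{"tx":1.5,"ty":0,"tz":0,"twist":0,"grip":0.1},{"tx":0,"ty":0,"tz":0,"twist":0,"grip":0.1},{"tx":0,"ty":0,"tz":0,"twist":0,"grip":0.1}]'
python3 t.py w22.png .4932 .0995 .039
```

```text
time: 29.65
tool_pos: [0.4936, 0.0977, 0.1598]
ee_rot: [-3.142, 0.001, 1.542]
wrist_force: [-0.4, 0.1, -0.8]
width: 0.0359
to go cm [ 0.2  -0.05 12.08] pos [0.4936 0.0976 0.1598] jaw deg -1.7
```

View pics/w22.png

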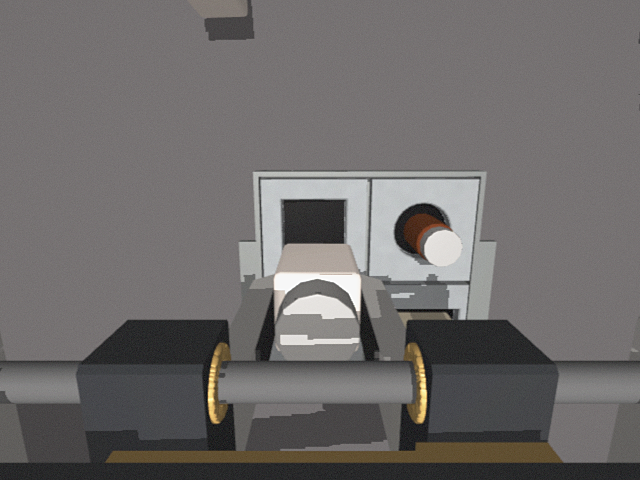

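```bash
python3 -m crank '[{"tx":0.15,"ty":0,"tz":3,"twist":0,"grip":0.1},{"tx":0,"ty":0,"tz":4,"twist":0,"grip":0.1},{"tx":0,"ty":0,"tz":2.5,"twist":0,"grip":0.1},{"tx":0,"ty":0,"tz":1,"twist":0,"grip":0.1},{"tx":0,"ty":0,"tz":0.8,"twist":0,"grip":0.1},{"tx":0,"ty":0,"tz":0.5,"twist":0,"grip":0.1},{"tx":0,"ty":0,"tz":0,"twist":0,"grip":0.1},{"tx":0,"ty":0,"tz":0,"twist":0,"grip":0.1}]'
```

```text
time: 30.7
tool_pos: [0.4942, 0.1004, 0.0426]
ee_rot: [3.14, -0.0, 1.543]
wrist_force: [-0.1, -0.1, -0.9]
width: 0.0358
```

```bash
python3 -m crank '[{"tx":-0.1,"ty":0,"tz":0.3,"twist":0,"grip":0.1},{"tx":0,"ty":0,"tz":0,"twist":0,"grip":0.1},{"tx":0,"ty":0,"tz":0,"twist":0,"grip":0.1}]'
```

```text
time: 31.08
tool_pos: [0.4939, 0.0993, 0.0391]
ee_rot: [3.141, 0.0, 1.543]
wrist_force: [0.6, -0.0, -0.6]
width: 0.0358
```

```bash
python3 -m crank '[{"tx":0,"ty":0,"tz":0,"twist":0,"grip":0.5},{"tx":0,"ty":0,"tz":0,"twist":0,"grip":0.5},{"tx":0,"ty":0,"tz":0,"twist":0,"grip":0.5},{"tx":0,"ty":0,"tz":0,"twist":0,"grip":0.5},{"tx":0,"ty":0,"tz":-3,"twist":0,"grip":0.5},{"tx":0,"ty":0,"tz":-4,"twist":0,"grip":0.5},{"tx":0,"ty":0,"tz":-4,"twist":0,"grip":0.5},{"tx":-5,"ty":0,"tz":-4,"twist":0,"grip":0.5},{"tx":-6,"ty":0,"tz":0,"twist":0,"grip":0.5},{"tx":-5,"ty":0,"tz":0,"twist":0,"grip":0.5},{"tx":0,"ty":0,"tz":0,"twist":0,"grip":0.5},{"tx":0,"ty":0,"tz":0,"twist":0,"grip":0.5}]'
python3 - <<'E'
from h import *
a=cams.snapshot('scene');b=cams.snapshot('side');w=wrist()
save(b,'d6.png');save(w,'w23.png')
big=np.hstack([cv2.resize(p['frame'][y:y+100,x:x+133],(399,300),interpolation=cv2.INTER_CUBIC) for p,x,y in((a,260,180),(b,245,200))])
save({'frame':big},'z6.png')
S={'vial':(.581,.097),'bottle':(.4935,.0995),'jar':(.4905,.0115),'cartridge':(.5785,.009)}
for n,s in S.items():
  for k,p in (('scene',a),('side',b),('wrist',w)):
    for r in cams.outline_of(p,n):
      if np.hypot(*(np.array(r['centre'])-proj(p,(*s,.04))))<20:
        f=fit([(p,r['region'])],n,s,(-.03,),z=.008);print(n,k,round(r['conf'],2),np.round(f,4),'seat',s);break
for n,s in {'opened_vial':(.507,-.3756),'opened_bottle':(.4282,.2819)}.items():
  for k,p in (('scene',a),('side',b)):
    for r in cams.outline_of(p,n):
      if np.hypot(*(np.array(r['centre'])-proj(p,(*s,.03))))<15: print(n,k,np.round(fit([(p,r['region'])],n,s,(0.1,)),4));break
E
```

```text
time: 32.58
tool_pos: [0.4891, -0.0591, 0.1877]
ee_rot: [-3.141, -0.001, 1.542]
wrist_force: [1.2, -0.3, -0.8]
width: 0.0471
vial scene 0.61 [ 0.5774  0.1013 -0.0237  0.2176] seat (0.581, 0.097)
vial side 0.75 [0.5819 0.0937 0.1726 0.0883] seat (0.581, 0.097)
vial wrist 0.97 [0.5824 0.0942 0.1432 0.1123] seat (0.581, 0.097)
bottle scene 0.74 [0.4884 0.1114 0.367  0.1532] seat (0.4935, 0.0995)
bottle side 0.64 [0.494  0.1001 0.0392 0.0923] seat (0.4935, 0.0995)
bottle wrist 0.73 [ 0.4955  0.1008 -0.0259  0.2392] seat (0.4935, 0.0995)
jar scene 0.92 [0.4901 0.0127 0.1622 0.1128] seat (0.4905, 0.0115)
jar side 0.8 [ 0.4906  0.0113 -0.0383  0.0476] seat (0.4905, 0.0115)
jar wrist 0.89 [ 0.4925  0.0098 -0.0153  0.0447] seat (0.4905, 0.0115)
cartridge side 0.75 [ 0.5787  0.0088 -0.1874  0.0889] seat (0.5785, 0.009)
cartridge wrist 0.85 [ 0.5793  0.0088 -0.0259  0.0311] seat (0.5785, 0.009)
opened_vial scene [ 0.5055 -0.3753  0.1788  0.0596]
opened_vial side [ 0.5085 -0.379   0.1062  0.0911]
opened_bottle scene [0.4257 0.2862 0.1963 0.0427]
opened_bottle side [0.428  0.2802 0.0581 0.0804]
```

View pics/z6.png

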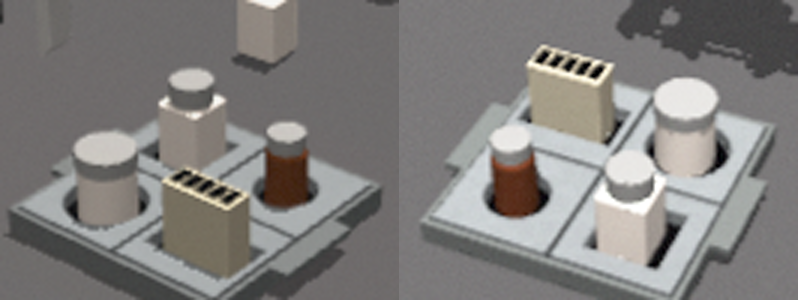

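View pics/w23.png

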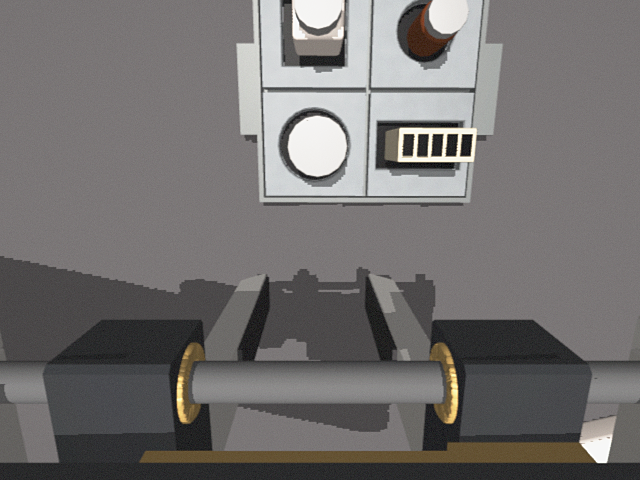

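View pics/d6.png

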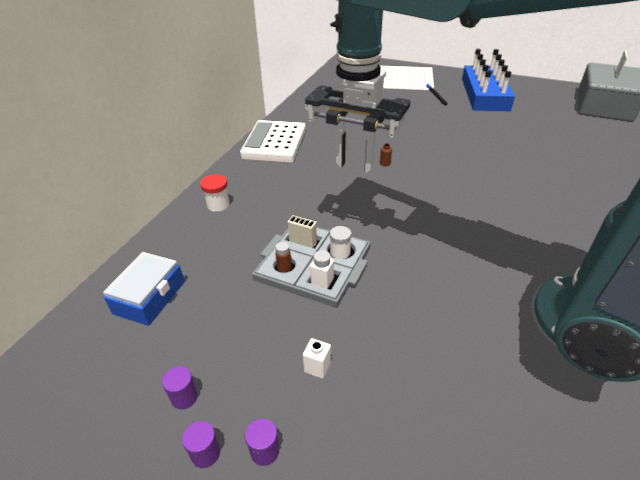

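All four stand upright in their own recesses, the gripper is clear, and the opened vial and bottle are where they started. Handing in.

```bash
python3 -c "
from bench import ticket
print(ticket.close_job())"
```

```text
the job is handed in; nothing more can be done
None
```

I placed the capped vial, the wide jar, the cuvette cartridge and the capped bottle upright, each in its own recess of the caddy. Each was lowered to floor height before the gripper opened. I handed the job in at about 33 s; no verdict was reported.

**Seated items:** In the last side and wrist views, all four fitted within about 4 mm of their seat centres (the limit is 14 mm). They looked upright and down in the recesses.

**Checks that disagreed or failed:**
- **Bottle:** the scene camera put it about 13 mm off its seat centre. It was partly hidden behind the cartridge and the fit was poor, so I went by the side and wrist views, which put it within about 3 mm.
- **Vial:** the scene camera put it about 6 mm off, also with a poor fit.
- **Cartridge:** the scene camera gave no usable match, so only the side and wrist views confirm it.

**Left in place:** The opened vial and opened bottle fitted within about 2 mm of their starting positions. I did not handle the purple look-alikes, and the gripper was clear of everything at the end.

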